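# Open the solvent can on the repair bench

### The arm

A 6-joint arm with a two-finger parallel gripper is mounted at the origin on the work surface. World frame = base frame: x ahead of the robot, y to its left, z up, the work surface at z = 0. Lengths are in m, angles in rad, forces in N, time in s.
With the tool pointing down it reaches from about 0.3 to 0.775 m from the base axis. Payload 14.6 kg.
Tool frame: the origin (TCP) lies at the very end of the fingers, on their centre line; the grasp point (between the pads) lies 19 mm behind it; y points along the fingers, x is the direction in which the jaws open and shut, and the axes are right-handed (so a half turn about y gives the same grasp; the last joint's range is limited). The gripper opens to 94 mm and grips with 3 to 60 N. Pads are 16 mm wide; open, the fingers measure 119 mm over their backs; the gripper's body (75 mm by 177 mm) begins 78 mm behind the grasp point.
Start: joints at [1.273, 0.3, 1.521, -0, 1.321, -0.067], TCP at [0.126, 0.535, 0.205] pointing down, gripper open.
Joint ranges: [-3.03, 3.03], [-0.79, 2.21], [0.23, 2.52], [-1.04, 4.18], [0, 3.07], [-2.55, 2.55]. Speed limits (rad/s): [2.22, 2.22, 2.57, 3.14, 3.14, 3.14].

### API

Orientations are given as [roll, pitch, yaw] about the fixed x, y, z axes, in that order (R = Rz(yaw) Ry(pitch) Rx(roll)).
In Python, from station import * gives the robot as it stands.
- The arm moves only by the tool send_rows, never from a script. Its argument "series" is text: rows parted by semicolons, each of 7 numbers parted by spaces: the turn, a rotation vector about the tool's x, y, z in units of 5 degrees (1.0 is 5 degrees), then the shift along the tool's x, y, z in cm, then the opening, from -1 (shut) to 1 (fully open). A call has exactly 10 rows; each row is the pose to reach, as a shift and turn from the pose commanded when the call began, along the tool's axes at that moment; what a row does not reach only later rows make up. A row lasts 1/12 s, in which the tool goes at most 41.7 mm and 7.16 degrees, less where a joint would pass 70% of its speed; a pose out of reach is approached as far as the arm can. A call with a gripper value outside its range is refused whole. The fingers move at their own pace and stop on an object; "newtons" is the grip in N (left out, the last holds). Time passes only in rows, so rows that repeat a pose let the fingers close, or fill a call up. It gives the time, the measured TCP pose, the force and the opening at its end, in the units of the state.
- get_obs(): the state, without advancing time (a new reading comes with each control period).
- camera(name): name is "scene" or "side" or "wrist"; returns the picture (420x560x3 uint8, red, green, blue); there is no depth.
- camera_info(name): a dict with "K" (3x3 intrinsics, pixels), "R" (3x3) and "t" (3): a world point X has camera coordinates R X + t; the wrist camera has in their place "mount" (4x4, takes a point from camera to tool coordinates, whose origin is the TCP and whose axes are the tool frame's). Camera axes: x right, y down, z forward; pixel columns grow to the right and rows downward; lengths in m; the calibration is good to about 2 mm. The wrist camera is an equidistant fisheye: a pixel r from the principal point sees the ray r / f radians off the axis. A picture is of the moment at which its call begins: read the wrist's pose just before it. camera_info takes no time and is no camera call.
- hand_in(): hands the job in, once; it reports no verdict.
The state is a dict: "time_s": time; "qpos": joint angles; "joint_vel": joint speeds; "tau": joint torques, N m; "ee_pos": TCP position; "eef_rot": TCP orientation; "force": force on the tool from outside, world axes, zero at the start; "moment": the same for the moment, N m; "grip_width": finger opening in m.
Only numpy, scipy, OpenCV 4.12 (cv2) and the standard library are available. Lean on these libraries where they do the work, as an engineer would, in place of code of your own. Each camera call takes 0.05 s, during which the arm holds its last target. There are 200 camera calls.

### The job

Open the solvent can so that it is ready to pour: fold the flat tab on its cap up until it stands, and take the cap by that tab. It is a push-and-turn cap: press it gently right down onto its seat and, still pressing, turn it anticlockwise about a quarter turn until it is free; never ram it down or force it round. Then lift it out, stand it upright in the steel tray without dropping it, let go, and leave everything else on the bench undisturbed.

Things in the scene. Friction and masses are not known exactly. Their poses are not given: they have to be found in the camera images.
- can: Square tin 160 (its x) x 120 (its y) x 150 mm high, in a fixed dark bracket (176 x 134 mm, 30 mm high). Origin: middle of its underside, z up. The cap sits in a sunk round well, 67 mm diameter, in the top, centred 30 mm from the middle towards the can's own -x. A folded carrying wire stands 8 mm above the top, along y at x = +52 mm; nothing else stands above the top.
- neck: Neck fixed in the can's well. Origin: centre of the well, level with the can's top; the cap turns about the vertical here. On its seat the cap turns anticlockwise seen from above with up to 0.3 N m; it is free after 1.2 rad and meets a stop at 1.6 (aim for 1.4). Freed and no longer pressed, the spring lifts it up to 4 mm past its locked height; then it pulls straight out. Locked, its plug reaches 29 mm down.
- cap: Grey plastic cap, about 70 g, loose. Origin: middle of its underside, z up. A plug, 34 mm diameter and 24 mm high, with three small lugs out to 21.5 mm from the axis, 5 mm up; on it a knurled flange, 60 mm diameter, 5 mm thick (top 29 mm above the origin; locked, level with the can's top), with no finger room round it. Locked, the cap's x points along the can's -x within 3 degrees. Radial play 1.5 mm.
- flange (a point): Centre of the flange's top. The cap sits on a spring: 6 N, and 0.3 N more per mm pressed. Unpressed it is locked and will not turn. It turns only once pressed 3.5 to 10.5 mm down (this differs from can to can and cannot be seen); 1.5 mm deeper the flange meets a hard seat. The spring gives 7.5 to 9.6 N at the seat, so a press of 12 to 13 N has always reached it; over 16 N, or meeting the seat faster than about 10 mm/s, is ramming.
- tab (a joint): Angle of the tab: 0 folded flat on the flange, 1.571 standing upright, 1.80 leaning just past upright (stop). It may start up to 0.12 up. Stiff hinge (0.02 N m): it stays where it is left.
- hinge_mid (a point): Middle of the tab's hinge line, on the cap's axis, 33.5 mm above the cap's origin (4.5 mm above the flange). The hinge line runs along the cap's y, between two knuckles on the flange, each 4 mm wide, 9 mm high, centred 15 mm either side of the axis.
- tab_end (a point): Middle of the tab's free end. The tab is a black plate 24 mm wide (along the cap's y), 9 mm thick, reaching 30 mm from the hinge line. Folded flat it points along the cap's +x, its underside on the flange; standing, it is a wing 30 mm tall above the hinge line, in the middle of the cap, 9 mm thick along the cap's x.
- tray: Shallow open steel tray, loose, 0.4 kg, 160 (its x) x 120 (its y) x 16 mm high outside, walls and floor 3 mm thick. Origin: middle of its underside, z up.
- housing: Opened phone housing, 146 x 71 x 10 mm, lying flat; leave it alone. Origin: middle of its underside.
- battery: Flat silver battery, 90 x 40 x 5 mm; leave it alone. Origin: middle of its underside.
- spudger: Flat blue prying stick, 138 x 14 x 5 mm; leave it alone. Origin: middle of its underside.
- tweezers: Black tweezers, 147 mm long, 4 mm high; leave them alone. Origin: middle of its underside.
- driver: Small metal screwdriver, 155 mm long, 13 mm high; leave it alone. Origin: middle of its underside.

How it is judged:
By the outcome, as a careful person would: the job done as asked, in the order asked, and still so for the second after the job is handed in, with the robot touching nothing.
It also fails if it takes over 72 s, if anything falls off the work surface, if the arm or the gripper's body presses on something with over 40 N, if the wrist force passes 120 N, or if a joint passes its speed limit or range.

## Working session

There is one attempt and no reset: what is moved stays moved. The work goes in short steps, Python scripts to look and compute and a tool call to move; the robot and the scene stay as the last step left them, time stands still between calls to the robot, and variables do not carry over. Pictures are saved under pics/ and viewed, on a budget of 10 in all, crops included, one or two more only if the job needs it, and the job is handed in when it is done.

Besides the shell and the picture viewer there is one more tool, called after ">>>" by a JSON object that holds its "api" and its "payload", one argument or row to a line. send_rows: Moves the arm, as the interface text tells. Its arguments: {"type":"object","properties":{"series":{"type":"string"},"newtons":{"type":"number"}},"required":["series"]}

```bash
mkdir -p pics; ls; python3 - <<'E'
from station import *
import cv2,numpy as np
o=get_obs();print({k:np.round(v,3) for k,v in o.items()})
for n in ("scene","side","wrist"):
    i=camera_info(n);print(n,{k:np.round(v,3).tolist() if not isinstance(v,str) else v for k,v in i.items()})
a,b,c=[camera(n) for n in ("scene","side","wrist")]
for n,x in zip("abc",(a,b,c)): cv2.imwrite(f"pics/raw_{n}.png",x[:,:,::-1])
E
```

```text
pics
{'time_s': np.float64(0.0), 'qpos': array([ 1.273,  0.3  ,  1.522,  0.   ,  1.321, -0.067]), 'joint_vel': array([-0.001,  0.001,  0.   ,  0.   ,  0.   ,  0.   ]), 'tau': array([ 2.0000e-03, -5.3181e+01, -3.5274e+01,  7.1000e-02,  2.4000e-02,
       -0.0000e+00]), 'ee_pos': array([0.126, 0.535, 0.205]), 'eef_rot': array([-1.571e+00,  1.000e-03,  1.340e+00]), 'force': array([ 0.179, -0.933, -1.073]), 'moment': array([ 0.103,  0.011, -0.009]), 'grip_width': np.float64(0.094)}
scene {'K': [[449.189, 0.0, 278.473], [0.0, 449.189, 207.103], [0.0, 0.0, 1.0]], 'R': [[-0.39, 0.921, 0.014], [0.731, 0.319, -0.603], [-0.56, -0.226, -0.797]], 't': [0.221, -0.343, 1.57]}
side {'K': [[381.267, 0.0, 281.06], [0.0, 381.267, 211.759], [0.0, 0.0, 1.0]], 'R': [[0.713, -0.701, -0.006], [-0.513, -0.516, -0.686], [0.477, 0.492, -0.728]], 't': [-0.381, 0.372, 0.835]}
wrist {'K': [[325.192, 0.0, 276.873], [0.0, 325.192, 210.924], [0.0, 0.0, 1.0]], 'mount': [[1.0, -0.001, 0.0, 0.002], [-0.0, -0.25, 0.968, -0.18], [-0.001, -0.968, -0.25, 0.073], [0.0, 0.0, 0.0, 1.0]]}
```

View images.

View pics/raw_a.png

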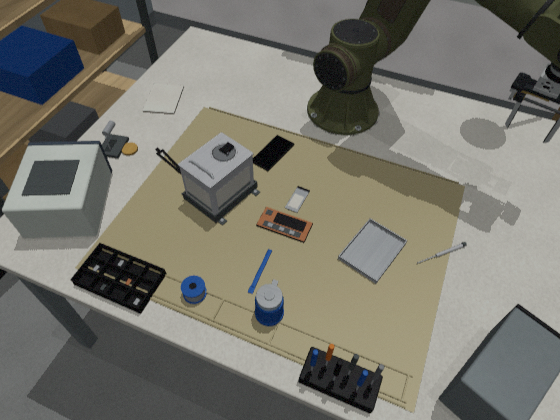

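View pics/raw_b.png

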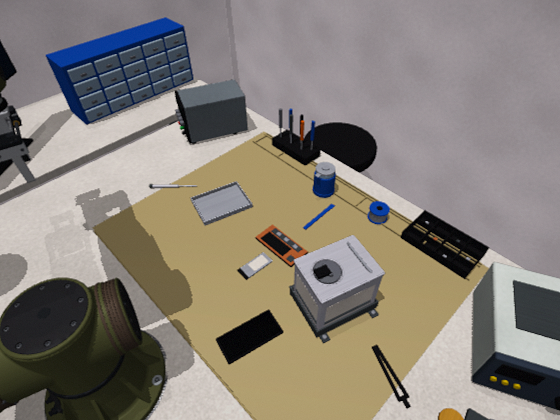

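View pics/raw_c.png

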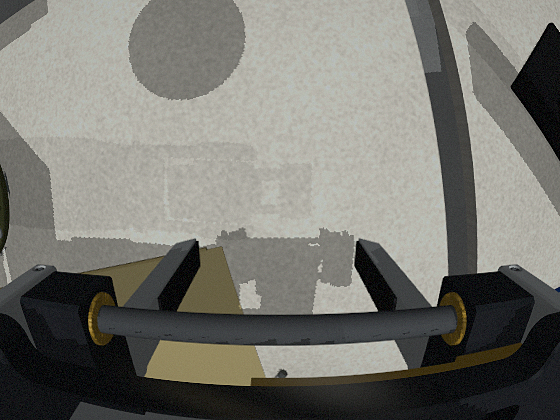

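```bash
python3 - <<'E'
import cv2,numpy as np
a=cv2.imread("pics/raw_a.png")[125:225,170:270];b=cv2.imread("pics/raw_b.png")[230:330,285:385]
cv2.imwrite("pics/z.png",np.hstack([cv2.resize(x,(400,400),interpolation=2) for x in(a,b)]))
E
```

```text
(no output)
```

View pics/z.png

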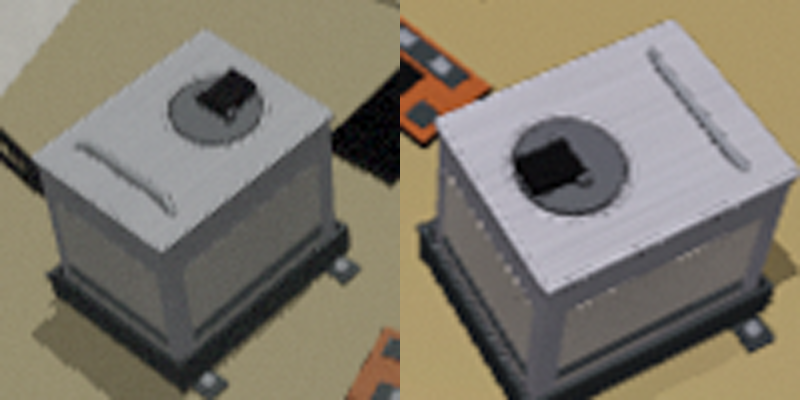

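```bash
cat > h.py <<'E'
from station import *
import cv2,numpy as np
from scipy.spatial.transform import Rotation as Ro
def ray(n,uv,z):
    i=camera_info(n);K,R,t=[np.array(i[k]) for k in("K","R","t")]
    d=R.T@np.linalg.inv(K)@[uv[0],uv[1],1];c=-R.T@t
    return (c+d*(z-c[2])/d[2])[:2]
def wproj(X,ee,rot):
    i=camera_info("wrist");M=np.array(i["mount"]);K=np.array(i["K"])
    T=Ro.from_euler("xyz",rot).as_matrix()
    p=M[:3,:3].T@(T.T@(np.array(X)-ee)-M[:3,3])
    r=np.hypot(p[0],p[1]);th=np.arctan2(r,p[2]);return K[:2,2]+K[0,0]*th*p[:2]/r
def wray(uv,ee,rot,z):
    i=camera_info("wrist");M=np.array(i["mount"]);K=np.array(i["K"])
    T=Ro.from_euler("xyz",rot).as_matrix()
    d=(np.array(uv)-K[:2,2])/K[0,0];th=np.linalg.norm(d)
    v=np.r_[np.sin(th)*d/th,np.cos(th)];v=T@M[:3,:3]@v;c=T@M[:3,3]+ee
    return (c+v*(z-c[2])/v[2])[:2]
E
python3 - <<'E'
from h import *
for n,off,P,c,tr in (("scene",(170,125),[(38,160),(207,30),(332,118),(163,250)],(215,110),[(373,221),(406,240),(373,280),(338,257)]),
  ("side",(285,230),[(38,120),(278,20),(398,175),(150,292)],(172,165),[(191,204),(238,183),(252,204),(206,223)])):
    Q=np.array([ray(n,np.array(p)/4+off,.15) for p in P]);print(n,Q.round(4).tolist(),Q.mean(0),"cap",ray(n,np.array(c)/4+off,.15))
    T=np.array([ray(n,p,.016) for p in tr]);print(T.round(4).tolist(),T.mean(0))
    for X in (Q,T): print([ (round(float(np.linalg.norm(X[i]-X[i-1])),4),round(float(np.arctan2(*(X[i]-X[i-1])[::-1])),3)) for i in range(4)])
E
```

```text
scene [[0.5651, -0.2896], [0.4089, -0.2439], [0.4512, -0.1263], [0.6006, -0.1764]] [ 0.50642553 -0.20905483] cap [ 0.47652336 -0.20274252]
[[0.4339, 0.2325], [0.4596, 0.3327], [0.6138, 0.2831], [0.5846, 0.1791]] [0.52296973 0.25685484]
[(0.1186, -1.875), (0.1628, 2.857), (0.1249, 1.225), (0.1576, -0.323)]
[(0.1598, 2.801), (0.1034, 1.321), (0.162, -0.311), (0.108, -1.844)]
side [[0.4454, -0.1352], [0.6017, -0.1857], [0.5602, -0.3017], [0.4078, -0.2531]] [ 0.50377163 -0.21893091] cap [ 0.47635563 -0.20927264]
[[0.4424, 0.3064], [0.6085, 0.2773], [0.577, 0.1725], [0.4278, 0.2096]] [0.51390423 0.24147339]
[(0.1238, 1.262), (0.1642, -0.312), (0.1232, -1.915), (0.1599, 2.833)]
[(0.0979, 1.421), (0.1686, -0.174), (0.1094, -1.863), (0.1538, 2.898)]
```

```bash
cat >> h.py <<'E'
def plan(pos,yaw,frm=None):
    "units for a move to pos (tool down, yaw) from measured pose, or from frm=(pos,yaw)"
    if frm is None:
        o=get_obs();p=o["ee_pos"];R=Ro.from_euler("xyz",o["eef_rot"])
    else: p=np.array(frm[0]);R=Ro.from_euler("xyz",[-np.pi/2,0,frm[1]])
    T=Ro.from_euler("xyz",[-np.pi/2,0,yaw])
    print("rot",((R.inv()*T).as_rotvec(degrees=True)/5).round(2),"cm",(R.inv().apply(np.array(pos)-p)*100).round(2))
E
python3 - <<'E'
from h import *
A=((.24,.29,.26),.27);B=((.355,.045,.26),-.8);C=((.465,-.2,.26),-1.87)
plan(*A);plan(*B,A);plan(*C,B)
E
```

```text
rot [ 0.000e+00  1.226e+01 -1.000e-02] cm [-21.26  -5.48 -16.73]
rot [ 0.   12.26 -0.  ] cm [  4.55  -0.   -26.68]
rot [ 0.   12.26 -0.  ] cm [25.24  0.   -9.18]
```

>>> {"api": "send_rows", "payload": {
  "series": "0 1.2 0 -2.1 -0.55 -1.7 1;0 2.4 0 -4.2 -1.1 -3.4 1;0 3.7 0 -6.4 -1.6 -5 1;0 4.9 0 -8.5 -2.2 -6.7 1;0 6.1 0 -10.6 -2.7 -8.4 1;0 7.3 0 -12.7 -3.3 -10 1;0 8.6 0 -14.9 -3.8 -11.7 1;0 9.8 0 -17 -4.4 -13.4 0.6;0 11 0 -19.1 -4.9 -15 0.4;0 12.25 0 -21.25 -5.5 -16.7 0",
  "newtons": 8
}}

```text
time_s: 0.98
ee_pos: [0.2399, 0.2891, 0.2605]
eef_rot: [-1.571, 0.0, 0.266]
force: [0.1, 0.1, -0.1]
grip_width: 0.0773
```

>>> {"api": "send_rows", "payload": {
  "series": "0 1.2 0 0.45 0 -2.7 0;0 2.4 0 0.9 0 -5.3 0;0 3.7 0 1.4 0 -8 0;0 4.9 0 1.8 0 -10.7 0;0 6.1 0 2.3 0 -13.3 0;0 7.3 0 2.7 0 -16 0;0 8.6 0 3.2 0 -18.7 0;0 9.8 0 3.6 0 -21.3 0;0 11 0 4.1 0 -24 0;0 12.25 0 4.55 0 -26.7 0"
}}

```text
time_s: 1.82
ee_pos: [0.3553, 0.0439, 0.2605]
eef_rot: [-1.571, -0.0, -0.803]
force: [-0.0, 0.7, 0.1]
grip_width: 0.0471
```

>>> {"api": "send_rows", "payload": {
  "series": "0 1.2 0 2.5 0 -0.9 0;0 2.4 0 5 0 -1.8 0;0 3.7 0 7.6 0 -2.7 0;0 4.9 0 10.1 0 -3.7 0;0 6.1 0 12.6 0 -4.6 0;0 7.3 0 15.1 0 -5.5 0;0 8.6 0 17.7 0 -6.4 0;0 9.8 0 20.2 0 -7.3 0;0 12.25 0 25.2 0 -9.2 0;0 12.25 0 25.2 0 -9.2 0"
}}

```text
time_s: 2.65
ee_pos: [0.466, -0.2029, 0.2597]
eef_rot: [-1.571, -0.0, -1.875]
force: [-0.7, 0.0, -1.1]
grip_width: 0.0471
```

```bash
python3 - <<'E'
from h import *
o=get_obs();print(o["time_s"],o["ee_pos"],o["eef_rot"],o["qpos"].round(3),o["grip_width"],o["joint_vel"].round(3))
im=camera("wrist");cv2.imwrite("pics/w1.png",im[:,:,::-1])
np.savez("w1.npz",e=o["ee_pos"],r=o["eef_rot"])
E
```

```text
2.65 [ 0.46595598 -0.20289041  0.25968234] [-1.57146149e+00 -4.13872034e-04 -1.87530813e+00] [-4.820e-01  1.680e-01  1.556e+00 -1.000e-03  1.417e+00  1.393e+00] 0.04710630272000172 [-0.135  0.189 -0.209  0.008  0.042  0.889]
```

View pics/w1.png

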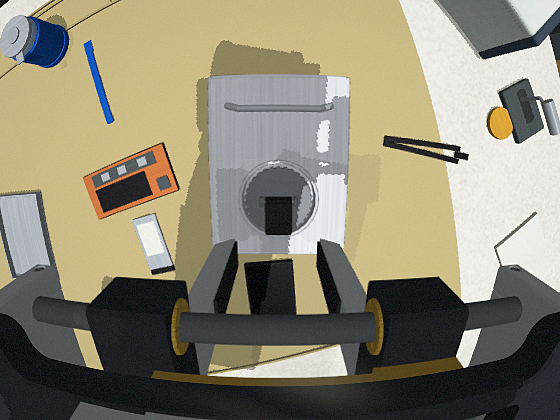

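```bash
python3 - <<'E'
from h import *
camera("wrist");camera("wrist")
o=get_obs();im=camera("wrist");e,r=o["ee_pos"],o["eef_rot"];print(e,r,o["joint_vel"].round(3))
g=cv2.cvtColor(im,cv2.COLOR_RGB2GRAY)
m=np.zeros_like(g);m[175:242,245:315]=(g[175:242,245:315]<45)*255
n,l,s,c=cv2.connectedComponentsWithStats(m);k=1+s[1:,4].argmax();print(s[k],c[k])
cs=max(cv2.findContours((l==k).astype(np.uint8),0,2)[0],key=cv2.contourArea)
box=cv2.boxPoints(cv2.minAreaRect(cs))
P=np.array([wray(p,e,r,.159) for p in box]);print(P.round(4).tolist(),P.mean(0))
d=[P[i]-P[i-1] for i in range(4)];print([(np.linalg.norm(x).round(4),np.arctan2(x[1],x[0]).round(3)) for x in d])
for z in(.15,): print("flange ctr",wray((278,197),e,r,z))
for p in [(208,76),(350,77),(350,252),(209,252)]: print(wray(p,e,r,.15).round(4))
cv2.imwrite("pics/w2.png",cv2.resize(im[140:260,200:360],None,fx=5,fy=5,interpolation=2)[:,:,::-1])
E
```

```text
[ 0.46491423 -0.19962802  0.25977566] [-1.57219166e+00  4.08010185e-04 -1.86626138e+00] [ 0.031 -0.033  0.024  0.003  0.001 -0.033]
[ 268  195   27   38 1009] [281.16451933 213.48959366]
[[0.4808, -0.1942], [0.4741, -0.2161], [0.4411, -0.2065], [0.4481, -0.1839]] [ 0.46104219 -0.2002002 ]
[(np.float64(0.0343), np.float64(-0.304)), (np.float64(0.0229), np.float64(-1.867)), (np.float64(0.0343), np.float64(2.858)), (np.float64(0.0237), np.float64(1.274))]
flange ctr [ 0.47465081 -0.20155856]
[ 0.599  -0.1744]
[ 0.5613 -0.2952]
[ 0.402  -0.2528]
[ 0.4422 -0.1215]
```

View pics/w2.png

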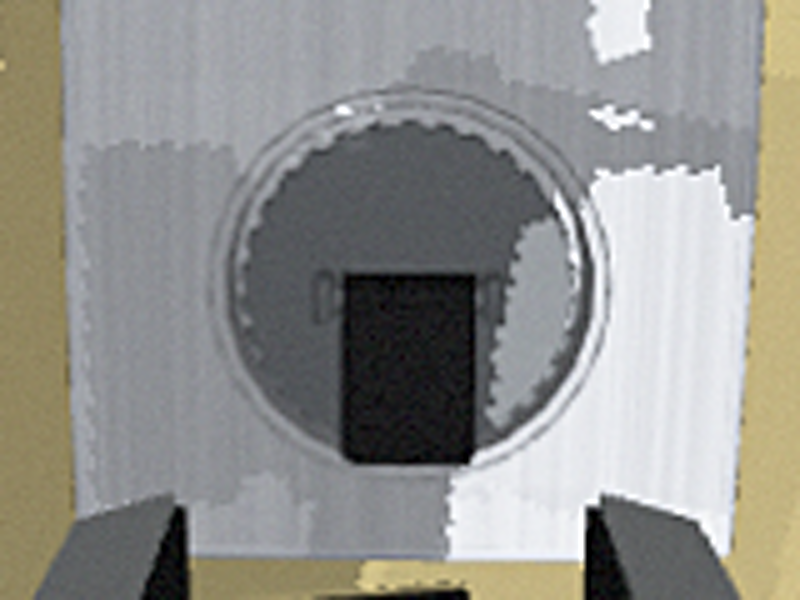

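```bash
python3 - <<'E'
from h import *
o=get_obs();e,r=o["ee_pos"],o["eef_rot"];print(e,r)
print("well",wray((282,196.2),e,r,.15),"knuck",wray((281.8,199.4),e,r,.157))
plan((.4544,-.1984,.1535),-1.867)
E
```

```text
[ 0.46479663 -0.19891937  0.26011729] [-1.57167788e+00  3.06067728e-04 -1.86427978e+00]
well [ 0.47417205 -0.2045444 ] knuck [ 0.4728837  -0.20386475]
rot [ 0.01  0.03 -0.  ] cm [ 0.25 10.66 -1.  ]
```

>>> {"api": "send_rows", "payload": {
  "series": "0 0 0 0.1 1.2 -0.4 -0.1;0 0 0 0.2 2.5 -0.8 -0.1;0 0 0 0.25 4 -1.05 -0.1;0 0 0 0.25 5.5 -1.05 -0.1;0 0 0 0.25 7 -1.05 -0.1;0 0 0 0.25 8 -1.05 -0.1;0 0 0 0.25 9 -1.05 -0.1;0 0 0 0.25 9.5 -1.05 -0.1;0 0 0 0.25 9.7 -1.05 -0.1;0 0 0 0.25 9.7 -1.05 -0.1"
}}

```text
time_s: 3.68
ee_pos: [0.4544, -0.1985, 0.1635]
eef_rot: [-1.571, 0.0, -1.866]
force: [-0.1, -0.6, -0.4]
grip_width: 0.0423
```

```bash
python3 - <<'E'
from h import *
o=get_obs();e,r=o["ee_pos"],o["eef_rot"];im=camera("wrist");print(e,r,o["grip_width"])
plan((.4539,-.1983,.1535),-1.867)
cv2.imwrite("pics/w3.png",cv2.resize(im[140:300,180:380],None,fx=4,fy=4,interpolation=2)[:,:,::-1])
E
```

```text
[ 0.45439518 -0.1985452   0.16345825] [-1.57087184e+00  4.31905459e-05 -1.86642012e+00] 0.042261326513216874
rot [-0.01  0.01  0.  ] cm [-0.02  1.03 -0.08]
```

View pics/w3.png

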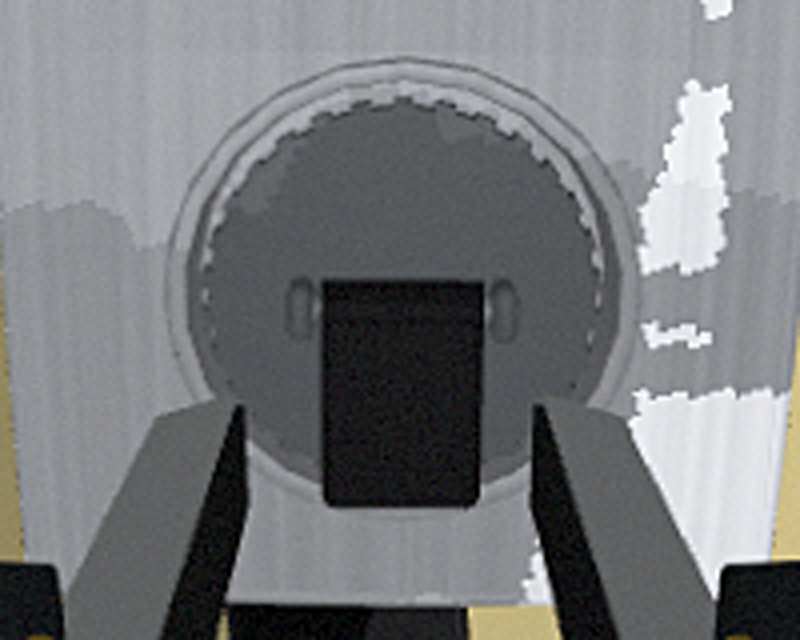

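>>> {"api": "send_rows", "payload": {
  "series": "0 0 0 0.18 0.2 0 -0.1;0 0 0 0.18 0.4 0 -0.1;0 0 0 0.18 0.6 0 -0.1;0 0 0 0.18 0.75 0 -0.1;0 0 0 0.18 0.9 0 -0.1;0 0 0 0.18 1.0 0 -0.1;0 0 0 0.18 1.03 0 -0.1;0 0 0 0.18 1.03 0 -0.1;0 0 0 0.18 1.03 0 -0.3;0 0 0 0.18 1.03 0 -0.3",
  "newtons": 8
}}

```text
time_s: 4.57
ee_pos: [0.4539, -0.2005, 0.1532]
eef_rot: [-1.571, -0.0, -1.867]
force: [0.9, 0.2, -0.1]
grip_width: 0.0339
```

>>> {"api": "send_rows", "payload": {
  "series": "0 0 0 0 0 0 -0.45;0 0 0 0 0 0 -0.55;0 0 0 0 0 0 -0.7;0 0 0 0 0 0 -1;0 0 0 0 0 0 -1;0 0 0 0 0 0 -1;0 0 0 0 0 0 -1;0 0 0 0 0 0 -1;0 0 0 0 0 0 -1;0 0 0 0 0 0 -1",
  "newtons": 8
}}

```text
time_s: 5.4
ee_pos: [0.4538, -0.2004, 0.1532]
eef_rot: [-1.571, -0.0, -1.867]
force: [0.6, 0.3, 1.5]
grip_width: 0.0237
```

>>> {"api": "send_rows", "payload": {
  "series": "0 0 0 0 -0.16 0.02 -1;0 0 0 0 -0.33 0.05 -1;0 0 0 0 -0.49 0.09 -1;0 0 0 0 -0.64 0.15 -1;0 0 0 0 -0.79 0.22 -1;0 0 0 0 -0.94 0.3 -1;0 0 0 0 -1.07 0.39 -1;0 0 0 0 -1.21 0.49 -1;0 0 0 0 -1.33 0.6 -1;0 0 0 0 -1.44 0.72 -1"
}}

```text
time_s: 6.23
ee_pos: [0.4608, -0.2025, 0.1677]
eef_rot: [-1.571, 0.0, -1.867]
force: [-2.1, 0.8, -1.6]
grip_width: 0.0237
```

```bash
python3 - <<'E'
from h import *
o=get_obs();print(o["ee_pos"],o["force"],o["moment"],o["grip_width"]);im=camera("side");w=camera("wrist")
cv2.imwrite("pics/w4.png",np.hstack([cv2.resize(x,(400,400),interpolation=2) for x in (im[210:310,280:380],w[140:300,200:360])])[:,:,::-1])
E
```

```text
[ 0.46076863 -0.20254103  0.16770409] [-2.14249777  0.78201442 -1.55544369] [ 0.1807524   0.69764483 -0.02523608] 0.02374141338327931
```

View pics/w4.png

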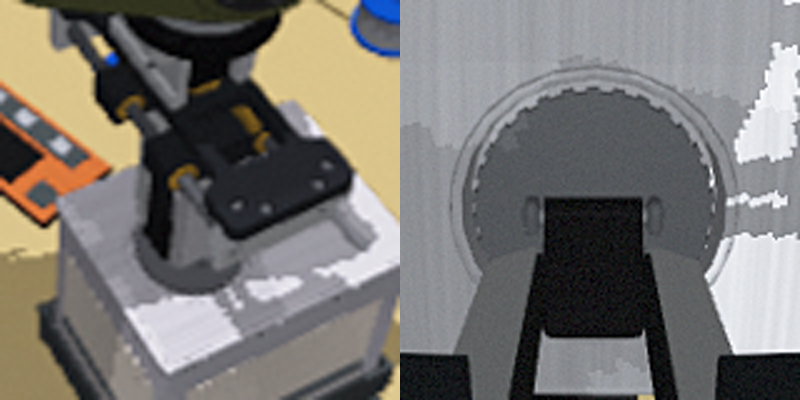

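>>> {"api": "send_rows", "payload": {
  "series": "0 0 0 0 -0.1 0.13 -1;0 0 0 0 -0.2 0.27 -1;0 0 0 0 -0.28 0.41 -1;0 0 0 0 -0.35 0.56 -1;0 0 0 0 -0.41 0.71 -1;0 0 0 0 -0.45 0.87 -1;0 0 0 0 -0.49 1.03 -1;0 0 0 0 -0.51 1.2 -1;0 0 0 0 -0.51 1.36 -1;0 0 0 0 -0.51 1.5 -1"
}}

```text
time_s: 7.17
ee_pos: [0.4753, -0.207, 0.1728]
eef_rot: [-1.571, -0.0, -1.867]
force: [-3.7, 1.7, 4.2]
grip_width: 0.0235
```

```bash
python3 - <<'E'
from h import *
o=get_obs();print(o["ee_pos"],o["force"],o["moment"],o["grip_width"]);w=camera("wrist")
cv2.imwrite("pics/w5.png",cv2.resize(w[120:300,190:370],(720,600),interpolation=2)[:,:,::-1])
E
```

```text
[ 0.47527256 -0.20701119  0.17284781] [-3.66948795  1.7148662   4.24863716] [0.30286481 0.99546811 0.0035348 ] 0.023539316726501835
```

View pics/w5.png

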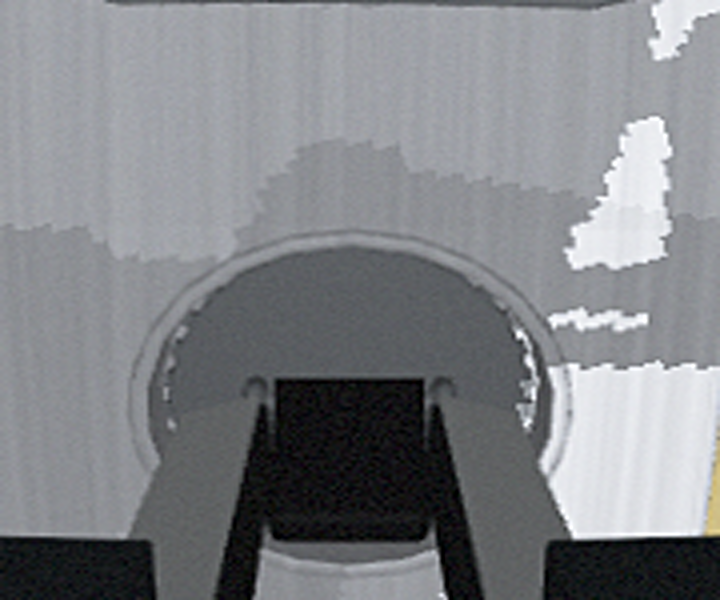

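>>> {"api": "send_rows", "payload": {
  "series": "0 0 0 0 0 0 -0.2;0 0 0 0 0 0 -0.2;0 0 0 0 0 0 -0.2;0 0 0 0 -0.5 0 -0.2;0 0 0 0 -1.2 0 -0.2;0 0 0 0 -2 0 -0.2;0 0 0 0 -2.5 -0.8 -0.2;0 0 0 0 -2.5 -1.8 -0.5;0 0 0 0 -2.5 -2.8 -1;0 0 0 0 -2.5 -3.5 -1"
}}

```text
time_s: 8.05
ee_pos: [0.4407, -0.1964, 0.1983]
eef_rot: [-1.57, -0.0, -1.867]
force: [0.4, -1.1, 0.5]
grip_width: 0.0211
```

>>> {"api": "send_rows", "payload": {
  "series": "0 0 0 0 0 0 -1;0 0 0 0 0 0 -1;0 0 0 0 0 0 -1;0 0 0 0 0 0 -1;0 0 0 0 0.5 0 -1;0 0 0 0 1.2 0 -1;0 0 0 0 1.9 0 -1;0 0 0 0 2.6 0 -1;0 0 0 0 3.2 0 -1;0 0 0 0 3.2 0 -1"
}}

```text
time_s: 8.88
ee_pos: [0.4411, -0.1964, 0.1641]
eef_rot: [-1.573, 0.0, -1.867]
force: [0.7, 0.0, -0.8]
grip_width: 0.0009
```

```bash
python3 - <<'E'
from h import *
o=get_obs();print(o["ee_pos"],o["force"],o["grip_width"]);im=camera("scene");w=camera("wrist")
cv2.imwrite("pics/w6.png",np.hstack([cv2.resize(x,(400,400),interpolation=2) for x in (im[115:205,175:265],w[120:300,190:370])])[:,:,::-1])
E
```

```text
[ 0.44108172 -0.19642864  0.16405751] [ 0.69339531  0.03187207 -0.78676176] 0.0009359108015996693
```

View pics/w6.png

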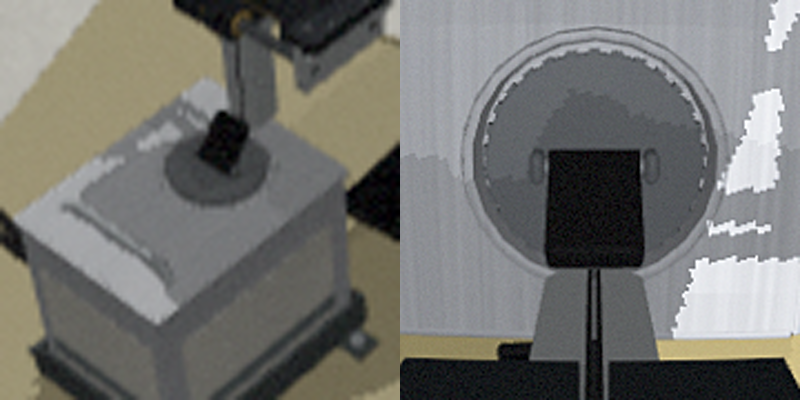

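>>> {"api": "send_rows", "payload": {
  "series": "0 0 0 0 0 0.3 -1;0 0 0 0 0 0.6 -1;0 0 0 0 0 0.9 -1;0 0 0 0 0 1.2 -1;0 0 0 0 0 1.45 -1;0 0 0 0 0 1.7 -1;0 0 0 0 0 1.9 -1;0 0 0 0 0 2.1 -1;0 0 0 0 0 2.3 -1;0 0 0 0 0 2.3 -1"
}}

```text
time_s: 9.82
ee_pos: [0.4638, -0.2034, 0.1655]
eef_rot: [-1.571, 0.0, -1.867]
force: [-2.2, 1.0, 1.5]
grip_width: 0.0004
```

```bash
python3 - <<'E'
from h import *
o=get_obs();e,r=o["ee_pos"],o["eef_rot"];print(e,r,o["force"]);w=camera("wrist")
cv2.imwrite("pics/w7.png",w[:,:,::-1])
g=cv2.cvtColor(w,cv2.COLOR_RGB2GRAY)
h=np.array([.4745,-.2065]);u=np.array([np.cos(2.846),np.sin(2.846)])
for th in (70,80,90,100):   # predicted rows: hinge back edge, top-face end, end-face far edge
    t=np.radians(th);f=lambda a,b:np.r_[h+u*(a*np.cos(t)-b*np.sin(t)),.1545+a*np.sin(t)+b*np.cos(t)]
    print(th,[wproj(f(a,b),e,r).round(1).tolist() for a,b in((-4.5,4.5),(30,4.5),(30,-4.5))])
c=int(wproj(np.r_[h,.17],e,r)[0]);print(c,[(y,int(g[y,c-5:c+9].mean())) for y in range(170,250,2)])
E
```

```text
[ 0.46376092 -0.20344045  0.16553176] [-1.57112442e+00  6.28473921e-05 -1.86701315e+00] [-2.18288703  0.98543963  1.50656741]
70 [[276.3, -230.6], [276.9, 1083.7], [277.6, 986.4]]
80 [[276.4, -174.2], [275.7, 1140.8], [277.3, 1043.4]]
90 [[276.6, -118.2], [270.5, 1197.9], [276.7, 1100.5]]
100 [[276.7, -62.4], [262.3, -788.1], [275.0, 1157.6]]
279 [(170, 145), (172, 122), (174, 153), (176, 128), (178, 100), (180, 92), (182, 93), (184, 92), (186, 91), (188, 92), (190, 93), (192, 92), (194, 91), (196, 92), (198, 91), (200, 92), (202, 91), (204, 91), (206, 90), (208, 90), (210, 91), (212, 89), (214, 90), (216, 90), (218, 90), (220, 73), (222, 12), (224, 10), (226, 22), (228, 13), (230, 17), (232, 10), (234, 15), (236, 22), (238, 25), (240, 24), (242, 22), (244, 22), (246, 18), (248, 5)]
```

```bash
python3 - <<'E'
from h import *
o=get_obs();e,r=o["ee_pos"],o["eef_rot"]
w=cv2.imread("pics/w7.png");g=cv2.cvtColor(w,cv2.COLOR_BGR2GRAY)
h=np.array([.4745,-.2065]);u=np.array([np.cos(2.846),np.sin(2.846)])
for th in (60,70,80,90,100):
    t=np.radians(th);f=lambda a,b:np.r_[h+u*(a*np.cos(t)-b*np.sin(t)),.1545+a*np.sin(t)+b*np.cos(t)]
    print(th,[wproj(f(a/1e3,b/1e3),e,r).round(1).tolist() for a,b in((-4.5,4.5),(30,4.5),(30,-4.5))])
print([(y,g[y,270:292:3].tolist()) for y in range(218,262,2)])
E
```

```text
60 [[279.6, 218.2], [280.0, 263.5], [279.9, 272.9]]
70 [[279.6, 218.3], [280.1, 256.0], [280.0, 268.0]]
80 [[279.6, 218.8], [280.1, 247.3], [280.0, 261.5]]
90 [[279.6, 219.5], [280.1, 237.7], [280.1, 253.6]]
100 [[279.6, 220.5], [280.1, 227.7], [280.1, 244.6]]
[(218, [94, 88, 90, 91, 91, 93, 92, 90]), (220, [69, 75, 78, 76, 73, 74, 75, 72]), (222, [3, 17, 3, 21, 7, 15, 3, 4]), (224, [17, 29, 7, 13, 12, 8, 17, 16]), (226, [3, 23, 19, 19, 23, 16, 21, 15]), (228, [16, 9, 15, 13, 14, 27, 13, 14]), (230, [28, 16, 21, 17, 19, 13, 31, 14]), (232, [10, 20, 8, 18, 7, 10, 0, 11]), (234, [6, 13, 9, 17, 22, 12, 21, 25]), (236, [29, 30, 23, 18, 20, 29, 22, 15]), (238, [21, 32, 22, 21, 23, 24, 17, 17]), (240, [23, 22, 32, 23, 22, 24, 26, 26]), (242, [14, 17, 20, 28, 22, 19, 20, 19]), (244, [19, 26, 21, 21, 22, 23, 8, 24]), (246, [12, 16, 20, 19, 14, 13, 21, 23]), (248, [2, 16, 11, 16, 1, 4, 13, 8]), (250, [99, 93, 46, 3, 107, 102, 103, 101]), (252, [97, 93, 45, 1, 101, 96, 96, 93]), (254, [99, 88, 40, 0, 101, 97, 96, 96]), (256, [95, 98, 43, 10, 101, 99, 97, 99]), (258, [96, 79, 49, 16, 102, 95, 99, 94]), (260, [98, 80, 36, 8, 101, 94, 96, 94])]
```

```bash
python3 - <<'E'
from h import *
plan((.4740,-.2064,.205),-.296)
A=((.4542,-.2004,.205),-1.867);plan((.4740,-.2064,.205),-1.1,A);B=((.4740,-.2064,.205),-1.1);plan(B[0],-.296,B)
print(get_obs()["ee_pos"])
E
```

```text
rot [  0. -18.  -0.] cm [-0.02 -3.95  1.08]
rot [ 0.   -8.79  0.  ] cm [-0.    0.    2.07]
rot [ 0.   -9.21  0.  ] cm [0. 0. 0.]
[ 0.46360717 -0.20340256  0.16555215]
```

>>> {"api": "send_rows", "payload": {
  "series": "0 0 0 0 0 -0.5 -1;0 0 0 0 0 -1 -1;0 0 0 0 -0.8 -1 -1;0 0 0 0 -1.6 -1 -0.5;0 0 0 0 -2.4 -1 0;0 0 0 0 -3.2 -1 0.1;0 0 0 0 -4 -1 0.1;0 0 0 0 -4 -1 0.1;0 0 0 0 -4 -1 0.1;0 0 0 0 -4 -1 0.1"
}}

```text
time_s: 10.7
ee_pos: [0.4539, -0.2004, 0.2054]
eef_rot: [-1.571, 0.0, -1.867]
force: [-0.8, 0.2, -1.3]
grip_width: 0.0436
```

>>> {"api": "send_rows", "payload": {
  "series": "0 -1 0 0 0 0.3 0.1;0 -2 0 0 0 0.6 0.1;0 -3 0 0 0 0.9 0.1;0 -4 0 0 0 1.2 0.1;0 -5 0 0 0 1.5 0.1;0 -6 0 0 0 1.8 0.1;0 -7 0 0 0 2.1 0.1;0 -8 0 0 0 2.1 0.1;0 -8.8 0 0 0 2.1 0.1;0 -8.8 0 0 0 2.1 0.1"
}}

```text
time_s: 11.53
ee_pos: [0.474, -0.2065, 0.2051]
eef_rot: [-1.571, 0.001, -1.096]
force: [0.3, 1.2, -0.2]
grip_width: 0.0517
```

>>> {"api": "send_rows", "payload": {
  "series": "0 -1 0 0 0 0 0.1;0 -2 0 0 0 0 0.1;0 -3 0 0 0 0 0.1;0 -4 0 0 0 0 0.1;0 -5 0 0 0 0 0.1;0 -6 0 0 0 0 0.1;0 -7 0 0 0 0 0.1;0 -8.2 0 0 0 0 0.1;0 -9.2 0 0 0 0 0.1;0 -9.2 0 0 0 0 0.1"
}}

```text
time_s: 12.37
ee_pos: [0.474, -0.2066, 0.2053]
eef_rot: [-1.571, 0.001, -0.295]
force: [-0.4, -0.7, -0.5]
grip_width: 0.0518
```

```bash
python3 - <<'E'
from h import *
camera("wrist");o=get_obs();e,r=o["ee_pos"],o["eef_rot"];print(e,r,o["grip_width"]);w=camera("wrist")
plan((.4740,-.2064,.152),-.296)
cv2.imwrite("pics/w8.png",cv2.resize(w[120:300,190:370],(600,600),interpolation=2)[:,:,::-1])
E
```

```text
[ 0.47403369 -0.20656339  0.20535139] [-1.57071975e+00  5.20886568e-04 -2.99580142e-01] 0.05160671490605914
rot [-0.   -0.06 -0.  ] cm [-0.01  5.34  0.02]
```

View pics/w8.png

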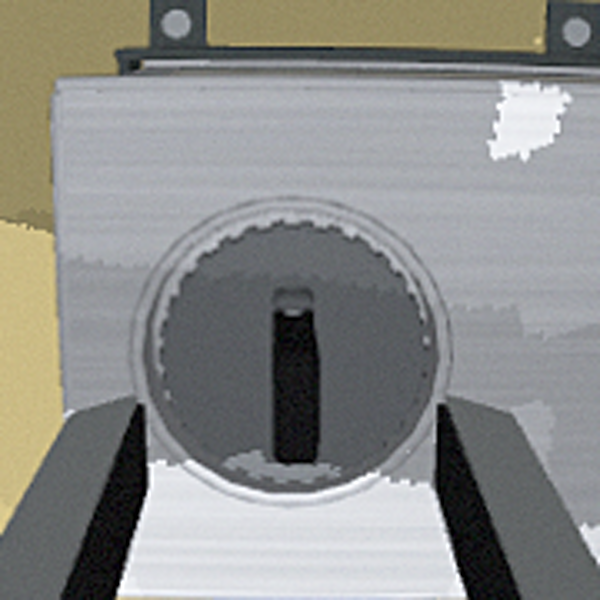

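>>> {"api": "send_rows", "payload": {
  "series": "0 0 0 0 0.7 0 0.1;0 0 0 0 1.5 0 0;0 0 0 0 2.3 0 -0.1;0 0 0 0 3.1 0 -0.2;0 0 0 0 3.8 0 -0.2;0 0 0 0 4.4 0 -0.2;0 0 0 0 4.8 0 -0.2;0 0 0 0 5.1 0 -0.2;0 0 0 0 5.3 0 -0.2;0 0 0 0 5.3 0 -0.2",
  "newtons": 10
}}

```text
time_s: 13.3
ee_pos: [0.4741, -0.2067, 0.1526]
eef_rot: [-1.571, 0.0, -0.296]
force: [-1.2, 0.5, 1.2]
grip_width: 0.0378
```

>>> {"api": "send_rows", "payload": {
  "series": "0 0 0 0 0 0 -0.35;0 0 0 0 0 0 -0.5;0 0 0 0 0 0 -0.6;0 0 0 0 0 0 -0.7;0 0 0 0 0 0 -0.8;0 0 0 0 0 0 -1;0 0 0 0 0 0 -1;0 0 0 0 0 0 -1;0 0 0 0 0 0 -1;0 0 0 0 0 0 -1",
  "newtons": 10
}}

```text
time_s: 14.13
ee_pos: [0.4742, -0.2067, 0.1527]
eef_rot: [-1.571, -0.0, -0.296]
force: [0.9, 0.7, 0.7]
grip_width: 0.0085
```

>>> {"api": "send_rows", "payload": {
  "series": "0 0 0 0 0 0 -1;0 0 0 0 0 0 -1;0 0 0 0 0 0 -1;0 0 0 0 0 0 -1;0 0 0 0 0 0 -1;0 0 0 0 0 0 -1;0 0 0 0 0 0 -1;0 0 0 0 0 0 -1;0 0 0 0 0 0 -1;0 0 0 0 0 0 -1",
  "newtons": 40
}}

```text
time_s: 14.97
ee_pos: [0.4741, -0.2067, 0.1527]
eef_rot: [-1.571, -0.0, -0.296]
force: [2.3, -0.3, 1.0]
grip_width: 0.0087
```

```bash
python3 - <<'E'
from h import *
for i in range(3):
    o=get_obs();print(o["ee_pos"].round(4),o["eef_rot"].round(3),o["force"].round(2),o["moment"].round(3),o["grip_width"]);camera("wrist")
E
```

```text
[ 0.4741 -0.2067  0.1527] [-1.571 -0.    -0.296] [ 2.26 -0.3   1.  ] [-0.154 -0.298 -0.012] 0.008714978340061552
[ 0.4741 -0.2066  0.1527] [-1.571 -0.    -0.296] [ 1.59 -0.57  1.83] [-0.202 -0.313 -0.057] 0.008677031078489529
[ 0.4741 -0.2067  0.1527] [-1.571 -0.    -0.296] [ 2.18 -0.95  0.74] [-0.13  -0.281  0.009] 0.008869062143016165
```

>>> {"api": "send_rows", "payload": {
  "series": "0 0 0 0 0.03 0 -1;0 0 0 0 0.06 0 -1;0 0 0 0 0.1 0 -1;0 0 0 0 0.15 0 -1;0 0 0 0 0.2 0 -1;0 0 0 0 0.25 0 -1;0 0 0 0 0.3 0 -1;0 0 0 0 0.35 0 -1;0 0 0 0 0.4 0 -1;0 0 0 0 0.4 0 -1"
}}

```text
time_s: 15.95
ee_pos: [0.4742, -0.2067, 0.1489]
eef_rot: [-1.571, -0.0, -0.296]
force: [0.6, -0.7, 5.9]
grip_width: 0.009
```

```bash
cat >rd.py <<'E'
from h import *
import sys
F=[];P=[]
for i in range(int(sys.argv[1]) if len(sys.argv)>1 else 4):
    camera("wrist");o=get_obs();F.append(np.r_[o["force"],o["moment"]]);P.append(o["ee_pos"])
print(o["time_s"],np.mean(P,0).round(4),o["eef_rot"].round(3),"F",np.mean(F,0).round(2),np.std(F,0).round(2)[:3],o["grip_width"].round(4))
E
python3 rd.py
```

```text
Traceback (most recent call last):
  File "rd.py", line 6, in <module>
    print(o["time_s"],np.mean(P,0).round(4),o["eef_rot"].round(3),"F",np.mean(F,0).round(2),np.std(F,0).round(2)[:3],o["grip_width"].round(4))
                                                                                                                     ^^^^^^^^^^^^^^^^^^^^^
AttributeError: 'float' object has no attribute 'round'
```

```bash
sed -i 's/o\["grip_width"\].round(4)/o["grip_width"]/' rd.py; python3 rd.py
```

```text
16.35 [ 0.4742 -0.2067  0.149 ] [-1.571 -0.    -0.296] F [ 0.7   0.14  5.77 -0.11 -0.07 -0.  ] [0.66 0.57 0.33] 0.008756862645330992
```

>>> {"api": "send_rows", "payload": {
  "series": "0 0 0 0 0.02 0 -1;0 0 0 0 0.04 0 -1;0 0 0 0 0.06 0 -1;0 0 0 0 0.08 0 -1;0 0 0 0 0.1 0 -1;0 0 0 0 0.1 0 -1;0 0 0 0 0.1 0 -1;0 0 0 0 0.1 0 -1;0 0 0 0 0.1 0 -1;0 0 0 0 0.1 0 -1"
}}

```text
time_s: 17.18
ee_pos: [0.4742, -0.2067, 0.148]
eef_rot: [-1.571, -0.0, -0.296]
force: [0.0, 0.9, 5.8]
grip_width: 0.009
```

```bash
python3 rd.py
```

```text
17.3833 [ 0.4742 -0.2067  0.148 ] [-1.571 -0.    -0.296] F [ 0.23  0.12  5.57 -0.05 -0.01 -0.01] [0.35 0.79 0.5 ] 0.008983332433458524
```

>>> {"api": "send_rows", "payload": {
  "series": "0 0 0 0 0.02 0 -1;0 0 0 0 0.04 0 -1;0 0 0 0 0.06 0 -1;0 0 0 0 0.08 0 -1;0 0 0 0 0.1 0 -1;0 0 0 0 0.1 0 -1;0 0 0 0 0.1 0 -1;0 0 0 0 0.1 0 -1;0 0 0 0 0.1 0 -1;0 0 0 0 0.1 0 -1"
}}

```text
time_s: 18.22
ee_pos: [0.4742, -0.2067, 0.147]
eef_rot: [-1.571, -0.001, -0.296]
force: [0.1, 0.4, 7.1]
grip_width: 0.0085
```

```bash
python3 rd.py 2
```

```text
18.3167 [ 0.4742 -0.2067  0.147 ] [-1.571 -0.    -0.296] F [ 0.97  0.48  6.4  -0.08 -0.03  0.04] [0.28 0.02 0.2 ] 0.008690028781489029
```

>>> {"api": "send_rows", "payload": {
  "series": "0 0 0 0 0.01 0 -1;0 0 0 0 0.02 0 -1;0 0 0 0 0.03 0 -1;0 0 0 0 0.04 0 -1;0 0 0 0 0.045 0 -1;0 0 0 0 0.045 0 -1;0 0 0 0 0.045 0 -1;0 0 0 0 0.045 0 -1;0 0 0 0 0.045 0 -1;0 0 0 0 0.045 0 -1"
}}

```text
time_s: 19.15
ee_pos: [0.4742, -0.2067, 0.1466]
eef_rot: [-1.571, -0.001, -0.296]
force: [1.0, 0.7, 7.0]
grip_width: 0.0086
```

>>> {"api": "send_rows", "payload": {
  "series": "0 0 0 0 0.01 0 -1;0 0 0 0 0.02 0 -1;0 0 0 0 0.03 0 -1;0 0 0 0 0.04 0 -1;0 0 0 0 0.045 0 -1;0 0 0 0 0.045 0 -1;0 0 0 0 0.045 0 -1;0 0 0 0 0.045 0 -1;0 0 0 0 0.045 0 -1;0 0 0 0 0.045 0 -1"
}}

```text
time_s: 19.98
ee_pos: [0.4742, -0.2067, 0.1461]
eef_rot: [-1.571, -0.001, -0.296]
force: [1.0, -0.5, 6.5]
grip_width: 0.0087
```

>>> {"api": "send_rows", "payload": {
  "series": "0 0 0 0 0.01 0 -1;0 0 0 0 0.02 0 -1;0 0 0 0 0.03 0 -1;0 0 0 0 0.04 0 -1;0 0 0 0 0.045 0 -1;0 0 0 0 0.045 0 -1;0 0 0 0 0.045 0 -1;0 0 0 0 0.045 0 -1;0 0 0 0 0.045 0 -1;0 0 0 0 0.045 0 -1"
}}

```text
time_s: 20.82
ee_pos: [0.4743, -0.2067, 0.1459]
eef_rot: [-1.571, -0.001, -0.296]
force: [0.4, -0.2, 8.7]
grip_width: 0.0086
```

```bash
python3 rd.py 4
```

```text
21.0167 [ 0.4743 -0.2067  0.1459] [-1.571e+00 -1.000e-03 -2.960e-01] F [ 0.08  0.29  8.47  0.    0.07 -0.01] [0.31 0.44 0.58] 0.009076406007548526
```

>>> {"api": "send_rows", "payload": {
  "series": "0 0 0 0 0.005 0 -1;0 0 0 0 0.01 0 -1;0 0 0 0 0.015 0 -1;0 0 0 0 0.02 0 -1;0 0 0 0 0.02 0 -1;0 0 0 0 0.02 0 -1;0 0 0 0 0.02 0 -1;0 0 0 0 0.02 0 -1;0 0 0 0 0.02 0 -1;0 0 0 0 0.02 0 -1"
}}

```text
time_s: 21.85
ee_pos: [0.4743, -0.2067, 0.1459]
eef_rot: [-1.571, -0.001, -0.296]
force: [-0.7, 0.5, 10.6]
grip_width: 0.0088
```

```bash
python3 rd.py 4
```

```text
22.05 [ 0.4744 -0.2068  0.1459] [-1.571e+00 -1.000e-03 -2.960e-01] F [-3.400e-01  7.700e-01  1.027e+01  7.000e-02  2.100e-01  1.000e-02] [0.39 0.47 0.48] 0.00879862189874962
```

>>> {"api": "send_rows", "payload": {
  "series": "0 0 0 0 0.01 0 -1;0 0 0 0 0.02 0 -1;0 0 0 0 0.02 0 -1;0 0 0 0 0.02 0 -1;0 -0.2 0 0 0.02 0 -1;0 -0.5 0 0 0.02 0 -1;0 -0.9 0 0 0.02 0 -1;0 -1.3 0 0 0.02 0 -1;0 -1.7 0 0 0.02 0 -1;0 -2 0 0 0.02 0 -1"
}}

```text
time_s: 22.88
ee_pos: [0.4745, -0.2068, 0.1459]
eef_rot: [-1.571, -0.002, -0.12]
force: [-0.8, -0.3, 11.6]
grip_width: 0.0084
```

```bash
python3 rd.py 3
```

```text
23.0333 [ 0.4745 -0.2069  0.1459] [-1.571 -0.002 -0.122] F [ 0.27  0.54 11.45  0.03  0.12 -0.04] [0.12 0.64 0.07] 0.008921748873952988
```

>>> {"api": "send_rows", "payload": {
  "series": "0 -0.4 0 0 0.005 0 -1;0 -0.9 0 0 0.005 0 -1;0 -1.4 0 0 0.005 0 -1;0 -1.9 0 0 0.005 0 -1;0 -2.4 0 0 0.005 0 -1;0 -2.9 0 0 0.005 0 -1;0 -3.4 0 0 0.005 0 -1;0 -3.9 0 0 0.005 0 -1;0 -4.3 0 0 0.005 0 -1;0 -4.7 0 0 0.005 0 -1"
}}

```text
time_s: 23.87
ee_pos: [0.4745, -0.2069, 0.1458]
eef_rot: [-1.572, -0.001, 0.29]
force: [-0.0, 0.7, 11.7]
grip_width: 0.0086
```

```bash
python3 rd.py 2
```

```text
23.9667 [ 0.4745 -0.2069  0.1459] [-1.572e+00 -1.000e-03  2.900e-01] F [ 0.21  0.27 11.71  0.02  0.06 -0.03] [0.25 0.2  0.45] 0.008671368923157225
```

>>> {"api": "send_rows", "payload": {
  "series": "0 -0.4 0 0 0 0 -1;0 -0.9 0 0 0 0 -1;0 -1.4 0 0 0 0 -1;0 -1.9 0 0 0 0 -1;0 -2.4 0 0 0 0 -1;0 -2.9 0 0 0 0 -1;0 -3.4 0 0 0 0 -1;0 -3.9 0 0 0 0 -1;0 -4.3 0 0 0 0 -1;0 -4.7 0 0 0 0 -1"
}}

```text
time_s: 24.8
ee_pos: [0.4745, -0.2069, 0.1459]
eef_rot: [-1.572, -0.001, 0.7]
force: [0.0, -0.0, 11.9]
grip_width: 0.0089
```

>>> {"api": "send_rows", "payload": {
  "series": "0 -0.4 0 0 0 0 -1;0 -0.9 0 0 0 0 -1;0 -1.4 0 0 0 0 -1;0 -1.9 0 0 0 0 -1;0 -2.4 0 0 0 0 -1;0 -2.9 0 0 0 0 -1;0 -3.4 0 0 0 0 -1;0 -3.9 0 0 0 0 -1;0 -4.4 0 0 0 0 -1;0 -4.6 0 0 0 0 -1"
}}

```text
time_s: 25.63
ee_pos: [0.4746, -0.2068, 0.1459]
eef_rot: [-1.573, -0.0, 1.102]
force: [0.4, -0.7, 11.0]
grip_width: 0.0088
```

```bash
python3 rd.py 3
```

```text
25.7833 [ 0.4746 -0.2069  0.1459] [-1.573 -0.     1.1  ] F [ 0.44  0.6  11.63  0.09  0.04 -0.04] [0.15 0.12 0.19] 0.008944857855288394
```

>>> {"api": "send_rows", "payload": {
  "series": "0 0 0 0 -0.05 0 -1;0 0 0 0 -0.1 0 -1;0 0 0 0 -0.2 0 -1;0 0 0 0 -0.3 0 -1;0 0 0 0 -0.4 0 -1;0 0 0 0 -0.55 0 -1;0 0 0 0 -0.7 0 -1;0 0 0 0 -0.85 0 -1;0 0 0 0 -0.95 0 -1;0 0 0 0 -0.95 0 -1"
}}

```text
time_s: 26.62
ee_pos: [0.4742, -0.2067, 0.1546]
eef_rot: [-1.571, 0.0, 1.1]
force: [2.3, -1.7, 4.1]
grip_width: 0.0088
```

```bash
python3 rd.py 2
```

```text
26.7167 [ 0.4742 -0.2067  0.1544] [-1.571  0.     1.1  ] F [ 2.05 -0.88  4.35 -0.23 -0.52  0.02] [0.07 0.06 0.24] 0.008809051090952253
```

>>> {"api": "send_rows", "payload": {
  "series": "0 0 0 0 -0.1 0 -1;0 0 0 0 -0.2 0 -1;0 0 0 0 -0.3 0 -1;0 0 0 0 -0.4 0 -1;0 0 0 0 -0.55 0 -1;0 0 0 0 -0.7 0 -1;0 0 0 0 -0.85 0 -1;0 0 0 0 -1 0 -1;0 0 0 0 -1.1 0 -1;0 0 0 0 -1.1 0 -1"
}}

```text
time_s: 27.55
ee_pos: [0.4742, -0.2067, 0.1656]
eef_rot: [-1.571, 0.0, 1.1]
force: [-0.6, -0.3, -1.6]
grip_width: 0.0086
```

```bash
python3 rd.py 2
```

```text
27.65 [ 0.4741 -0.2066  0.1654] [-1.571  0.     1.1  ] F [ 0.22  0.02 -0.49  0.    0.01  0.01] [0.56 0.59 0.19] 0.008452472302970604
```

>>> {"api": "send_rows", "payload": {
  "series": "0 0 0 0 -0.3 0 -1;0 0 0 0 -0.9 0 -1;0 0 0 0 -1.7 0 -1;0 0 0 0 -2.6 0 -1;0 0 0 0 -3.5 0 -1;0 0 0 0 -4.4 0 -1;0 0 0 0 -5.2 0 -1;0 0 0 0 -5.8 0 -1;0 0 0 0 -6 0 -1;0 0 0 0 -6 0 -1"
}}

```text
time_s: 28.48
ee_pos: [0.4742, -0.2067, 0.2259]
eef_rot: [-1.572, 0.0, 1.1]
force: [-0.1, -0.3, -0.6]
grip_width: 0.0087
```

```bash
python3 rd.py 1; python3 - <<'E'
from h import *
plan((.518,.248,.225),1.1)
for n in("scene","wrist"): cv2.imwrite(f"pics/v_{n}.png",camera(n)[:,:,::-1])
a=cv2.imread("pics/v_scene.png")[60:180,160:280];b=cv2.imread("pics/v_wrist.png")
cv2.imwrite("pics/v.png",np.hstack([cv2.resize(a,(400,400)),cv2.resize(b,(400,300))[:, :].copy() if 0 else cv2.resize(b,(400,400))]))
E
```

```text
28.5333 [ 0.4741 -0.2066  0.2253] [-1.571  0.     1.1  ] F [-1.   -0.8  -0.41 -0.02 -0.    0.01] [0. 0. 0.] 0.008663625809464516
rot [-0.  0. -0.] cm [4.251e+01 3.000e-02 1.671e+01]
```

View pics/v.png

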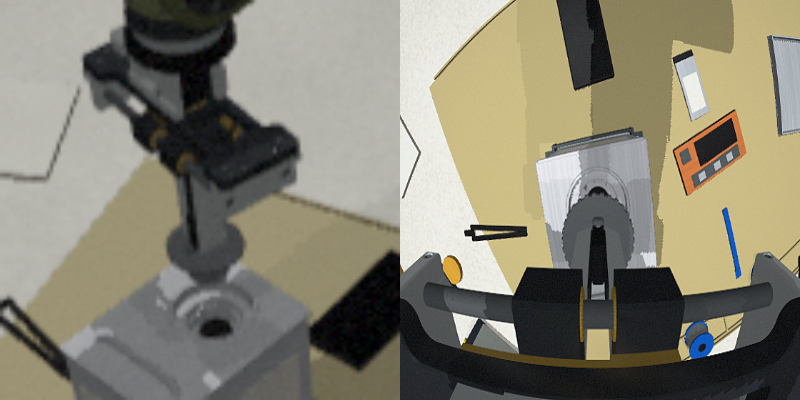

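>>> {"api": "send_rows", "payload": {
  "series": "0 0 0 0.7 0 0.3 -1;0 0 0 2 0 0.8 -1;0 0 0 4 0 1.6 -1;0 0 0 6.5 0 2.5 -1;0 0 0 9 0 3.5 -1;0 0 0 11.5 0 4.5 -1;0 0 0 14 0 5.5 -1;0 0 0 16.5 0 6.5 -1;0 0 0 19 0 7.5 -1;0 0 0 21.5 0 8.4 -1"
}}

```text
time_s: 29.47
ee_pos: [0.4964, 0.025, 0.2251]
eef_rot: [-1.57, 0.0, 1.1]
force: [-0.0, -0.3, -0.4]
grip_width: 0.0085
```

>>> {"api": "send_rows", "payload": {
  "series": "0 0 0 2.5 0 1 -1;0 0 0 5 0 2 -1;0 0 0 7.5 0 3 -1;0 0 0 10 0 4 -1;0 0 0 12.5 0 5 -1;0 0 0 15 0 6 -1;0 0 0 17.5 0 7 -1;0 0 0 19.5 0 7.8 -1;0 0 0 20.6 0 8.2 -1;0 0 0 21 0 8.3 -1"
}}

```text
time_s: 30.3
ee_pos: [0.5176, 0.2495, 0.2248]
eef_rot: [-1.57, 0.001, 1.102]
force: [0.2, -0.7, -0.9]
grip_width: 0.0085
```

```bash
python3 rd.py 3; python3 - <<'E'
from h import *
im=camera("scene");w=camera("wrist")
cv2.imwrite("pics/y.png",np.hstack([cv2.resize(im[160:310,300:450],(400,400)),cv2.resize(w,(400,400))])[:,:,::-1])
E
```

```text
30.45 [0.5179 0.2481 0.225 ] [-1.571  0.     1.1  ] F [-0.03 -0.29 -0.57 -0.01  0.02 -0.01] [0.32 0.41 0.09] 0.008507534185200581
```

View pics/y.png

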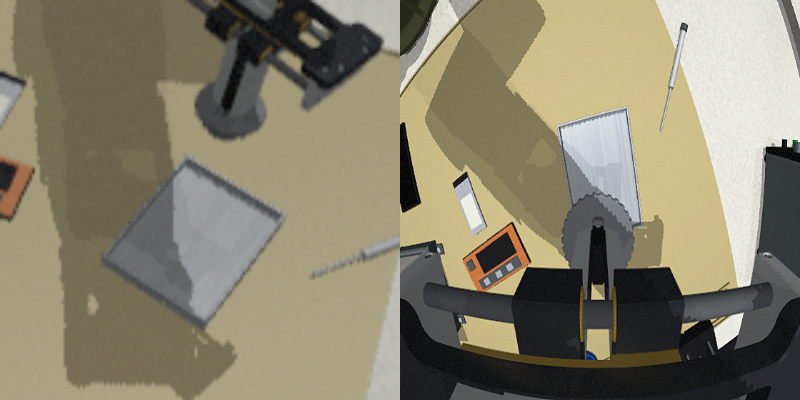

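```bash
python3 - <<'E'
from h import *
o=get_obs();e,r=o["ee_pos"],o["eef_rot"]
for x,y in((558,127),(627,107),(641,222)): print(wray(((x-400)*1.4,y*1.05),e,r,.016).round(3))
E
```

```text
[0.427 0.22 ]
[0.458 0.334]
[0.604 0.291]
```

>>> {"api": "send_rows", "payload": {
  "series": "0 0 0 0 0.7 0 -1;0 0 0 0 2 0 -1;0 0 0 0 4 0 -1;0 0 0 0 6.5 0 -1;0 0 0 0 9 0 -1;0 0 0 0 11.5 0 -1;0 0 0 0 14 0 -1;0 0 0 0 16 0 -1;0 0 0 0 17.4 0 -1;0 0 0 0 18 0 -1"
}}

```text
time_s: 31.38
ee_pos: [0.5171, 0.2468, 0.0429]
eef_rot: [-1.569, 0.002, 1.099]
force: [0.7, -0.4, -2.1]
grip_width: 0.0089
```

>>> {"api": "send_rows", "payload": {
  "series": "0 0 0 0 0.1 0 -1;0 0 0 0 0.2 0 -1;0 0 0 0 0.3 0 -1;0 0 0 0 0.4 0 -1;0 0 0 0 0.5 0 -1;0 0 0 0 0.6 0 -1;0 0 0 0 0.7 0 -1;0 0 0 0 0.8 0 -1;0 0 0 0 0.85 0 -1;0 0 0 0 0.85 0 -1"
}}

```text
time_s: 32.22
ee_pos: [0.518, 0.2479, 0.0367]
eef_rot: [-1.571, 0.0, 1.1]
force: [0.1, 0.8, -0.5]
grip_width: 0.0086
```

```bash
python3 rd.py 3
```

```text
32.3667 [0.5181 0.2479 0.0368] [-1.571 -0.     1.1  ] F [ 0.1   0.1  -0.34 -0.02  0.01 -0.01] [0.08 0.32 0.66] 0.008556852767155263
```

>>> {"api": "send_rows", "payload": {
  "series": "0 0 0 0 0.02 0 -1;0 0 0 0 0.04 0 -1;0 0 0 0 0.06 0 -1;0 0 0 0 0.08 0 -1;0 0 0 0 0.1 0 -1;0 0 0 0 0.12 0 -1;0 0 0 0 0.14 0 -1;0 0 0 0 0.15 0 -1;0 0 0 0 0.15 0 -1;0 0 0 0 0.15 0 -1"
}}

```text
time_s: 33.2
ee_pos: [0.5181, 0.2479, 0.0353]
eef_rot: [-1.571, 0.0, 1.1]
force: [0.2, 0.5, -0.5]
grip_width: 0.0087
```

>>> {"api": "send_rows", "payload": {
  "series": "0 0 0 0 0.01 0 -1;0 0 0 0 0.02 0 -1;0 0 0 0 0.03 0 -1;0 0 0 0 0.04 0 -1;0 0 0 0 0.05 0 -1;0 0 0 0 0.06 0 -1;0 0 0 0 0.06 0 -1;0 0 0 0 0.06 0 -1;0 0 0 0 0.06 0 -1;0 0 0 0 0.06 0 -1"
}}

```text
time_s: 34.03
ee_pos: [0.5181, 0.2479, 0.0348]
eef_rot: [-1.571, -0.0, 1.1]
force: [0.5, 0.6, -0.9]
grip_width: 0.0088
```

```bash
python3 rd.py 3
```

```text
34.1833 [0.5181 0.2479 0.0348] [-1.571 -0.     1.1  ] F [ 0.19  0.25 -0.63  0.01  0.02  0.01] [0.12 0.11 0.32] 0.00865509431020025
```

>>> {"api": "send_rows", "payload": {
  "series": "0 0 0 0 0.01 0 -1;0 0 0 0 0.02 0 -1;0 0 0 0 0.03 0 -1;0 0 0 0 0.04 0 -1;0 0 0 0 0.05 0 -1;0 0 0 0 0.05 0 -1;0 0 0 0 0.05 0 -1;0 0 0 0 0.05 0 -1;0 0 0 0 0.05 0 -1;0 0 0 0 0.05 0 -1"
}}

```text
time_s: 35.02
ee_pos: [0.5181, 0.2479, 0.0344]
eef_rot: [-1.571, -0.0, 1.1]
force: [-1.5, -1.5, 3.4]
grip_width: 0.0088
```

```bash
python3 rd.py 3
```

```text
35.1667 [0.5181 0.2479 0.0344] [-1.571 -0.     1.1  ] F [-1.76 -0.8   4.41 -0.25  0.36  0.01] [0.33 0.78 0.6 ] 0.008821541363627767
```

>>> {"api": "send_rows", "payload": {
  "series": "0 0 0 0 -0.02 0 -1;0 0 0 0 -0.02 0 -1;0 0 0 0 -0.02 0 -1;0 0 0 0 -0.02 0 -1;0 0 0 0 -0.02 0 -1;0 0 0 0 -0.02 0 -1;0 0 0 0 -0.02 0 -1;0 0 0 0 -0.02 0 -1;0 0 0 0 -0.02 0 -1;0 0 0 0 -0.02 0 -1",
  "newtons": 5
}}

```text
time_s: 36.0
ee_pos: [0.518, 0.2479, 0.0344]
eef_rot: [-1.571, 0.0, 1.1]
force: [-0.4, -0.1, -0.6]
grip_width: 0.0091
```

>>> {"api": "send_rows", "payload": {
  "series": "0 0 0 0 0 0 -0.78;0 0 0 0 0 0 -0.75;0 0 0 0 0 0 -0.7;0 0 0 0 0 0 -0.6;0 0 0 0 0 0 -0.5;0 0 0 0 0 0 -0.3;0 0 0 0 0 0 -0.1;0 0 0 0 0 0 -0.1;0 0 0 0 0 0 -0.1;0 0 0 0 0 0 -0.1"
}}

```text
time_s: 36.83
ee_pos: [0.5181, 0.2479, 0.0344]
eef_rot: [-1.571, 0.0, 1.1]
force: [0.6, -0.0, -0.1]
grip_width: 0.0424
```

>>> {"api": "send_rows", "payload": {
  "series": "0 0 0 0 -0.3 0 -0.1;0 0 0 0 -0.8 0 -0.1;0 0 0 0 -1.6 0 -0.1;0 0 0 0 -2.6 0 -0.1;0 0 0 0 -4 0 -0.1;0 0 0 0 -6 0 -0.1;0 0 0 0 -8 0 -0.1;0 0 0 0 -10 0 -0.1;0 0 0 0 -11.5 0 -0.1;0 0 0 0 -12 0 -0.1"
}}

```text
time_s: 37.67
ee_pos: [0.5189, 0.2483, 0.158]
eef_rot: [-1.574, -0.003, 1.1]
force: [0.1, 0.5, 0.6]
grip_width: 0.0421
```

```bash
python3 rd.py 3; python3 - <<'E'
from h import *
im=camera("scene");w=camera("side")
cv2.imwrite("pics/end.png",np.hstack([cv2.resize(im[190:310,310:430],(400,400)),cv2.resize(w[80:360,130:410],(400,400))])[:,:,::-1])
E
```

```text
37.8167 [0.5184 0.248  0.1559] [-1.571 -0.     1.1  ] F [-0.08 -0.24 -0.44  0.02  0.04  0.01] [0.62 0.6  0.99] 0.04240081976711176
```

View pics/end.png

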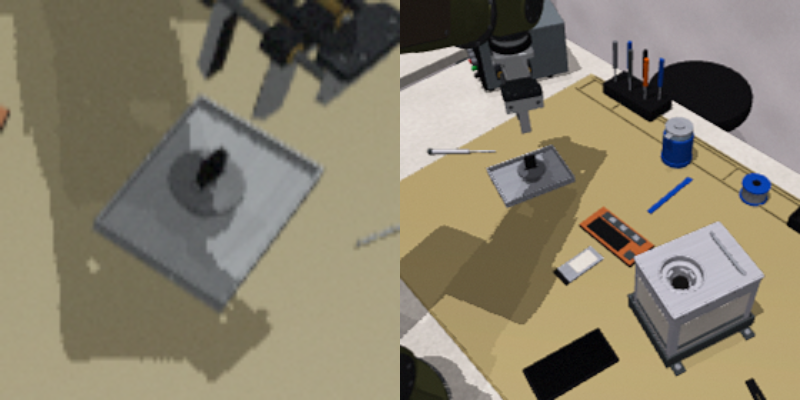

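The cap stands upright in the tray with its tab up, the can is open, and the gripper is clear of everything.

```bash
python3 -c "
from station import *
print(hand_in())"
```

```text
the job is handed in; nothing more can be done
None
```

The cap is out of the can and standing upright in the steel tray with its tab up. The job was handed in at about 38 s of the 72 s allowed, and I used 14 viewed pictures against the budget of 10.

- **Tab:** The first lift, gripping the tab by its sides, slipped and left it at about 57°. I finished with closed fingers, pushing it to about 95°. I then gripped it across its 9 mm thickness.
- **Press and turn:** I pressed down slowly until the seat stopped it, about 7 mm down, reading about 11.5 N, with a possible sensor bias of up to 1 N. I then turned it 1.4 rad anticlockwise, and the resisting moment read under 0.05 N m. The spring still pushed upward above the locked height, which confirmed it was free.
- **Placing:** The cap touched the tray floor at about 4–5 N. I eased that off before letting go and backing away.
- **Last checks:** The final scene and side views show the cap upright inside the tray, the well open, and the objects in view apparently where they were. I did not measure their positions again. The gripper was more than 90 mm above the cap and reading about zero force.

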